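# Set the drying-cabinet controller with its thumbwheel and start it

## Robot

A 7-joint arm with a two-finger parallel gripper is mounted at the origin on a cart in front of the work surface, level with it; the furniture and walls round the work are solid. World frame = base frame: x ahead of the robot, y to its left, z up, the work surface at z = 0. Lengths are in m, angles in rad, forces in N, time in s.
With the tool pointing down it reaches from about 0.425 to 0.925 m from the base axis. Payload 6.8 kg.
Tool frame: the origin (TCP) lies midway between the tips of the shut fingers; the grasp point (between the pads) lies 19 mm behind it; z points along the fingers, y is the line along which they close (so a half turn about z gives the same grasp; the last joint's range is limited). The gripper opens to 88 mm and grips with 3 to 60 N. Pads are 20 mm wide; open, the fingers measure 115 mm over their backs; the gripper's body (75 mm by 178 mm) begins 61 mm behind the grasp point.
Start: joints at [1.043, 0.477, 0.022, 1.555, -0.011, 1.109, -0.083], TCP at [0.275, -0.616, 0.223] pointing down, gripper open.
Joint ranges: [-2.96, 2.96], [-0.34, 2.1], [-1.41, 1.46], [0.24, 2.44], [-1.37, 4.51], [0.17, 1.92], [-2.96, 2.96]. Speed limits (rad/s): [2.39, 2.39, 3.14, 3.14, 3.14, 3.14, 3.14].

## Interface

Orientations are given as a rotation vector (axis times angle).
In Python, from cell import bot gives the robot as it stands. The module is installed in compiled form; this text tells all that it offers.
- The arm moves only by the tool play_rows, never from a script. Its argument "rows" is text: rows parted by semicolons, each of 4 numbers parted by spaces: the shift along the tool's x, y, z in m, then the turn about the tool's z in rad. A call has 1 to 12 rows; each row shifts and turns the commanded pose from where the row before left it, along the tool's axes as they then stand; what a row does not reach is not made up. A row lasts 1/10 s, in which the tool goes at most 50 mm and 8.59 degrees, less where a joint would pass 70% of its speed; a pose out of reach is approached as far as the arm can. A call with a gripper value outside its range is refused whole. "grip" is the closure, from -1 (fully open) to 1 (shut), set as the call begins (left out, the last holds). The fingers move at their own pace and stop on an object; "grip_force" is the grip in N (left out, the last holds). Time passes only in rows, so rows that do not move let the fingers close. It gives the time, the measured TCP pose, the force, the opening and the grip force at its end, in the units of the state.
- bot.state(): the state, without advancing time (a new reading comes with each control period).
- bot.camera(name): name is "side" or "top" or "wrist"; returns (picture, depth): 384x512x3 uint8, red, green, blue; 384x512 float32, m along the optical axis (not along the pixel's ray), 0 where there is no reading.
- bot.camera_model(name): a dict with "K" (3x3 intrinsics, pixels), "R" (3x3) and "t" (3): a world point X has camera coordinates R X + t. Camera axes: x right, y down, z forward; pixel columns grow to the right and rows downward; lengths in m; the calibration is good to about 2 mm. A picture is of the moment at which its call begins: read the wrist's pose just before it. camera_model takes no time and is no camera call; for the wrist camera it gives the pose at the moment of the call.
- bot.sign_off(): hands the job in; it is judged then, once.
The state is a dict: "clock": time; "joints": joint angles; "joint_velocities": joint speeds; "tau": joint torques, N m; "tool_pos": TCP position; "eef_rot": TCP orientation; "contact_force": force on the tool from outside, world axes, zero at the start; "moment": the same for the moment, N m; "opening": finger opening in m; "gripper_force": force on a finger pad.
Only numpy, scipy, OpenCV 4.12 (cv2) and the standard library are available. Lean on these libraries where they do the work, as an engineer would, in place of code of your own. Each camera call takes 0.05 s, during which the arm holds its last target. There are 200 camera calls.

## Task

Set the grey drying-cabinet controller for towels: with the closed fingertips, gently roll the black thumbwheel that peeps out of the slot in its top, stroke by stroke, until the white needle of the scale stands in line with the tallest of the four steel tabs. Only then press the start button fully and let go, leaving the needle at the tall tab. Never press the wheel with more than 12 N or any part of the box with more than 25 N, and leave the clothes peg lying on it and the other things where they are.

Things in the scene. Friction and masses are not known exactly. Their poses are not given: they have to be found in the camera images.
- unit: Grey metal control box, 130 (x) x 190 (y) x 60 mm high, fixed to the worktop at a varying place and yaw. Origin: centre of its underside; z up; its x points away from the robot (to the back, where the scale is), its y to the left along the scale. The flat top panel is at z = 60 mm in this frame. No part of it may be loaded with more than 25 N, the wheel with no more than 12 N.
- slot_mid (a point): Middle of the wheel slot (12 x 56 mm along y) at panel level: unit frame x -20, y +40, z 60 mm; axes as the unit's. The black thumbwheel (radius 28, 9 mm wide, axle along x) has its highest point above this point, 5 to 13 mm above the panel: the height differs each time, is not measured, must be felt. Its axle is sprung: it sinks 1 mm per 6 N, to a stop at 3 mm; over 12 N harms it.
- wheel (a joint): Angle of the thumbwheel, rad, -3.6 to 3.6; grows when its top is dragged to the unit's +y, and the needle then goes to +y, 10 mm per rad (1 mm per 2.8 mm of rim travel without slip). It needs about 2.5 N along the rim to turn, stays where left. A fingertip drives it only while pressing (some 5 to 9 N) on its top; lift to go back for the next stroke.
- needle (a joint): Place of the white needle (2.2 mm wide) along the scale slot, m: 0 in the scale's middle (unit frame x 36, y 0 mm), growing to the unit's +y; this is the needle's y in the unit frame. Range -0.038 to 0.038; starts within 5 mm of the middle. Geared to the wheel; it rides on the wheel's carriage and so bobs with it, its top near panel level.
- tall_tab: The one taller steel tab, 26 mm high, 9 mm (x) x 4 mm (y), fixed on the low rail just behind the scale slot (unit frame x 49 mm); the goal mark. Origin: centre of its underside, on the rail (z 63 mm); axes as the unit's. It stands at unit y -28, -19, +19 or +28 mm; the three like tabs only 8 mm high have the other places. The needle is set when its value equals the tab's y in the unit frame.
- start_top (a point): Middle of the top of the round black start button (diameter 26 mm) in its grey housing on the panel (unit frame x -20, y -50 mm). It is pressed straight down, travel 8 mm on a spring, 6 N when fully down.
- start (a joint): Travel of the start button in m: 0 released, 0.008 fully down; it springs back.
- peg: Wooden clothes peg, 15 x 72 x 12 mm, lying loose on the panel along its right-hand edge (unit frame about x +5, y -83 mm), its length along the unit's x. Origin: centre of its underside. To be left alone.
- spool: Thread spool with blue thread, 28 x 41 x 42 mm, standing loose on the worktop to the right of the box. Origin: centre of its underside. To be left alone.
- scoop: Light blue measuring scoop, 57 x 130 x 34 mm, loose on the worktop to the left of the box. Origin: centre of its underside. To be left alone.

How it is judged:
By the outcome, as a careful person would: the job done as asked, in the order asked, and still so for the second after the job is handed in, with the robot touching nothing.
It also fails if it takes over 61 s, if anything falls off the work surface, if the arm or the gripper's body presses on something with over 40 N, if the wrist force passes 120 N, or if a joint passes its speed limit or range.

## Working session

There is one attempt and no reset: what is moved stays moved. The work goes in short steps, Python scripts to look and compute and a tool call to move; the robot and the scene stay as the last step left them, time stands still between calls to the robot, and variables do not carry over. Pictures are saved under pics/ and viewed, at most 10 in all, crops included, and the job is handed in when it is done.

Besides the shell and the picture viewer there is one more tool, called by a JSON object that holds its "fn" and its "kwargs". play_rows: Moves the arm, as the interface text tells. Its arguments: {"type":"object","properties":{"rows":{"type":"string"},"grip":{"type":"number"},"grip_force":{"type":"number"}},"required":["rows"]}

```bash
mkdir -p pics; cat > h.py <<'E'
import numpy as np,cv2
from cell import bot
def snap(n,f):
    m=bot.camera_model(n);p,d=bot.camera(n);cv2.imwrite(f'pics/{f}.png',p[:,:,::-1]);np.savez(f'pics/{f}.npz',p=p,d=d,**{k:np.array(m[k]) for k in 'KRt'});return p,d,m
def world(d,m):
    v,u=np.mgrid[:d.shape[0],:d.shape[1]]
    K=np.array(m['K']);R=np.array(m['R']);t=np.array(m['t'])
    c=np.stack([(u-K[0,2])/K[0,0]*d,(v-K[1,2])/K[1,1]*d,d],-1)
    return (c-t)@R
E
python3 - <<'E'
from h import *
s=bot.state();print({k:np.round(v,3) for k,v in s.items()})
a=snap('top','top0');b=snap('side','side0')
for x in(a,b):
    R,t=np.array(x[2]['R']),np.array(x[2]['t']);print(-R.T@t,x[2]['K'][0][0],R[2])
cv2.imwrite('pics/both0.png',cv2.resize(np.vstack([a[0],b[0]])[:,:,::-1],(400*1,600)))
E
```

```text
{'clock': np.float64(0.0), 'joints': array([ 1.043,  0.478,  0.022,  1.556, -0.011,  1.109, -0.083]), 'joint_velocities': array([ 0.001, -0.   , -0.001, -0.001, -0.001,  0.   , -0.   ]), 'tau': array([ 0.0000e+00, -5.8285e+01,  1.5350e+00, -2.7261e+01, -5.4000e-02,
        1.7000e-02,  0.0000e+00]), 'tool_pos': array([ 0.275, -0.616,  0.222]), 'eef_rot': array([-3.071e+00, -6.540e-01,  1.000e-03]), 'contact_force': array([0.043, 0.155, 0.646]), 'moment': array([-0.039, -0.042, -0.008]), 'gripper_force': np.float64(0.0), 'opening': np.float64(0.088)}
[0.42969481 0.07032535 1.26333721] 475.91165766954776 [ 1.07560237e-01 -9.91006678e-04 -9.94198075e-01]
[ 0.37028853 -0.38443063  0.87507557] 414.00395951662614 [ 0.16876773  0.48117632 -0.86022486]
```

View pics/top0.png

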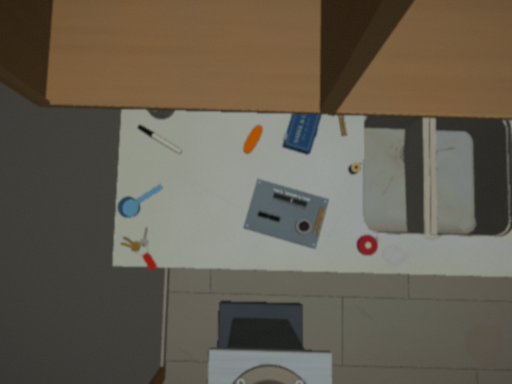

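View pics/side0.png

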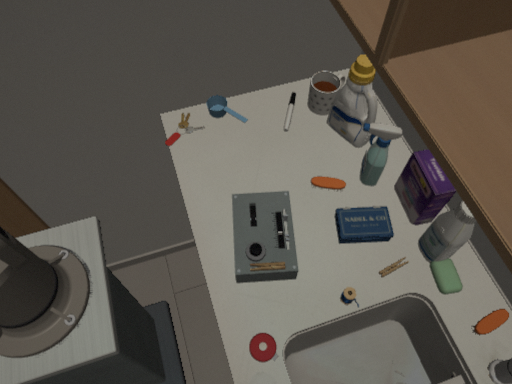

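The top view shows the box with corners near (257,180), (328,195), (316,247) and (245,229). The wheel slot is at (268,216), the scale at (291,198), the button at (304,226) and the peg at (320,220). The side view agrees. Next I'll fit the box pose from the depth images.

```bash
python3 - <<'E'
from h import *
for n,(cx,cy) in {'top0':(287,213),'side0':(264,235)}.items():
    z=np.load(f'pics/{n}.npz');W=world(z['d'],z);p=z['p'].astype(int)
    m=(abs(W[...,2]-.06)<.008)&(z['d']>0)
    c=W[cy,cx];m&=(np.hypot(W[...,0]-c[0],W[...,1]-c[1])<.15)
    n_,l,st,_=cv2.connectedComponentsWithStats(m.astype(np.uint8));k=1+np.argmax(st[1:,4]);P=W[l==k]
    r=cv2.minAreaRect((P[:,:2]*1000).astype(np.float32));print(n,r,np.median(P[:,2]),len(P))
    g=m&0|(abs(W[...,2])<.01);print('table z',np.median(W[...,2][g]))
    (w0,w1)=r[1];a=np.radians(r[2]); 
    if w0>w1:a+=np.pi/2
    a=(a+np.pi/2)%np.pi-np.pi/2
    R=np.array([[np.cos(a),-np.sin(a)],[np.sin(a),np.cos(a)]]);o=np.array(r[0])/1000
    print('pose',o,a,R@[-.02,.04]+o,R@[-.02,-.05]+o)
    # tall tab pts
    U=(W[...,:2]-o)@R
    for lo,hi in((.066,.073),(.078,.1)):
        q=(W[...,2]>lo)&(W[...,2]<hi)&(abs(U[...,0]-.049)<.02)&(abs(U[...,1])<.05);print(lo,np.round(U[q],3).tolist()[:30])
z=np.load('pics/side0.npz');cv2.imwrite('pics/s1.png',cv2.resize(z['p'][185:285,225:305,::-1],None,fx=6,fy=6,interpolation=2))
E
```

```text
top0 ((500.9831237792969, -30.176605224609375), (190.1343994140625, 130.2447509765625), 75.51103210449219) 0.06005008326301069 3285
table z 0.5194473440506534
pose [ 0.50098312 -0.03017661] -0.2528801949923647 [0.49162695 0.0135551 ] [ 0.46910953 -0.07358253]
0.066 [[0.059, 0.033], [0.049, 0.043], [0.052, 0.029], [0.049, 0.03], [0.05, 0.028], [0.051, 0.025], [0.046, 0.032], [0.047, 0.03], [0.047, 0.027], [0.045, 0.029], [0.044, 0.019], [0.05, -0.007], [0.053, -0.018], [0.05, -0.017], [0.052, -0.026], [0.053, -0.029], [0.046, -0.013], [0.047, -0.017], [0.048, -0.02], [0.05, -0.025], [0.05, -0.027], [0.051, -0.029], [0.044, -0.018], [0.045, -0.02], [0.047, -0.026], [0.049, -0.03], [0.045, -0.028], [0.048, -0.046]]
0.078 [[0.053, 0.02], [0.051, 0.021], [0.05, 0.019], [0.048, 0.019], [0.045, 0.02], [0.045, 0.018]]
side0 ((498.77197265625, -29.105712890625), (192.64401245117188, 129.99378967285156), 75.49189758300781) 0.05908010468109075 4140
table z 0.36542893209769606
pose [ 0.49877197 -0.02910571] -0.2532141553930609 [0.4894304  0.01462911] [ 0.46688388 -0.07250099]
0.066 [[0.046, 0.029], [0.046, 0.026], [0.051, 0.017], [0.045, 0.017], [0.047, 0.017], [0.049, 0.017], [0.052, 0.017], [0.049, 0.015], [0.045, -0.02], [0.047, -0.021], [0.05, -0.02], [0.052, -0.019], [0.046, -0.021], [0.048, -0.022], [0.05, -0.021], [0.052, -0.02], [0.045, -0.023], [0.05, -0.022], [0.052, -0.023], [0.045, -0.028], [0.047, -0.029], [0.049, -0.029], [0.051, -0.027], [0.053, -0.028], [0.047, -0.03], [0.049, -0.029]]
0.078 [[0.046, 0.019], [0.049, 0.021], [0.051, 0.019], [0.053, 0.019], [0.046, 0.018], [0.048, 0.018], [0.05, 0.015], [0.053, 0.017], [0.044, 0.018], [0.046, 0.016], [0.049, 0.017], [0.051, 0.017], [0.053, 0.017], [0.051, 0.016]]
```

View pics/s1.png

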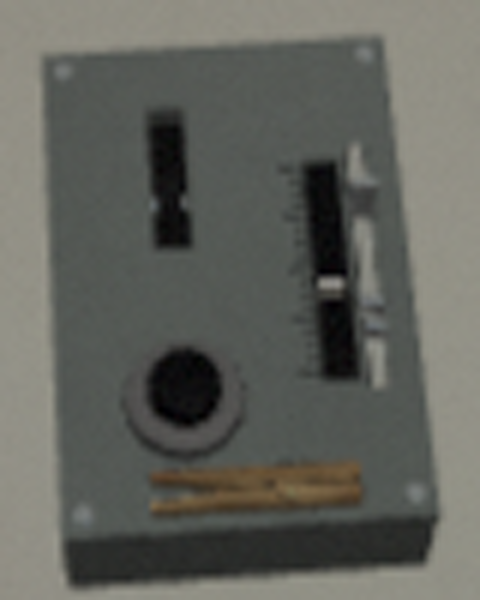

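Pose is about (0.500, -0.030), yaw -0.253. The tall tab is at +19 and the needle near -4, so the wheel needs about 64 mm of rim travel to +y. I'll turn the tool so its x lies along the unit's y, and shut the fingers.

{"fn": "play_rows", "kwargs": {"rows": "0 0 0 -0.15; 0 0 0 -0.15; 0 0 0 -0.15; 0 0 0 -0.15; 0 0 0 -0.15; 0 0 0 -0.149; 0 0 0 0", "grip": 1, "grip_force": 10}}

```text
clock: 0.8
tool_pos: [0.2748, -0.6162, 0.2221]
eef_rot: [-2.481, -1.925, -0.001]
contact_force: [0.2, 0.8, 0.9]
opening: 0.0358
gripper_force: 0.0
```

```bash
cat >> h.py <<'E'
from scipy.spatial.transform import Rotation as Ro
O=np.array([.4999,-.0297]);A=-.253
UR=np.array([[np.cos(A),-np.sin(A)],[np.sin(A),np.cos(A)]])
def U2W(x,y):return UR@[x,y]+O
def st(tx,ty,tz):
    s=bot.state();p=np.array(s['tool_pos']);R=Ro.from_rotvec(s['eef_rot']).as_matrix()
    print('t',round(float(s['clock']),2),'unit mm',np.round(1000*np.r_[(p[:2]-O)@UR,p[2]],1),'F',np.round(s['contact_force'],1),'open',round(float(s['opening']),4),'yawerr',round(float(np.arctan2(R[1,0],R[0,0])-(A+np.pi/2)),4),'tiltz',np.round(R[:,2],3),'j',np.round(s['joints'],2))
    g=np.r_[U2W(tx/1000,ty/1000),tz/1000];print('shift mm',np.round(1000*R.T@(g-p),1))
E
python3 -c "
from h import *
st(-20,40,120)"
```

```text
t 0.8 unit mm [ -71.1 -624.2  222.1] F [0.2 0.8 0.9] open 0.0358 yawerr 0.002 tiltz [-0.     0.001 -1.   ] j [ 1.18  0.48 -0.17  1.55  0.09  1.12  0.74]
shift mm [664.   52.5 102.7]
```

{"fn": "play_rows", "kwargs": {"rows": "0.044 0.0035 0 0.002; 0.044 0.0035 0 0; 0.044 0.0035 0 0; 0.044 0.0035 0 0; 0.044 0.0035 0 0; 0.044 0.0035 0 0; 0.044 0.0035 0 0; 0.044 0.0035 0 0; 0.044 0.0035 0 0; 0.044 0.0035 0 0; 0.044 0.0035 0 0; 0.044 0.0035 0 0"}}

```text
clock: 2.0
tool_pos: [0.4485, -0.1142, 0.2228]
eef_rot: [2.49, 1.916, 0.0]
contact_force: [0.4, -1.0, 0.1]
opening: 0.0009
gripper_force: 0.0
```

{"fn": "play_rows", "kwargs": {"rows": "0.044 0.0035 0.02 0; 0.044 0.0035 0.02 0; 0.044 0.0035 0.02 0; 0 0 0.02 0; 0 0 0.02 0; 0 0 0 0; 0 0 0 0"}}

```text
clock: 2.7
tool_pos: [0.4916, 0.0091, 0.1228]
eef_rot: [-2.487, -1.919, 0.001]
contact_force: [0.4, -0.9, 0.2]
opening: 0.0006
gripper_force: 0.0
```

```bash
python3 -c "
from h import *
st(-20,40,85)
p,d,m=snap('wrist','w0');cv2.imwrite('pics/w0v.png',p[:,:,::-1])
for n,c in (('unit0',(0,0,.06)),('but',(-.02,-.05,.06)),('slot',(-.02,.04,.06)),('tab',(.049,.019,.089))):
    X=np.r_[U2W(*c[:2]),c[2]];q=np.array(m['K'])@(np.array(m['R'])@X+m['t']);print(n,np.round(q[:2]/q[2],1))
"
```

```text
t 2.7 unit mm [-17.8  35.5 122.8] F [ 0.4 -0.9  0.2] open 0.0006 yawerr -0.0035 tiltz [-0.001  0.    -1.   ] j [ 0.3   0.36 -0.53  2.05  0.25  0.8  -0.64]
shift mm [ 4.5 -2.2 37.8]
unit0 [272.9 249. ]
but [246.9 304.8]
slot [246.2 199.2]
tab [351. 244.]
```

View pics/w0v.png

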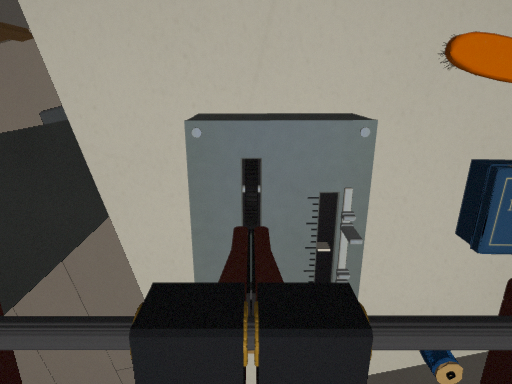

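The wrist view shows the slot from rows 158 to about 228 at column 252, the needle at (322,246) and the tall tab's top at about (348,235). I'll refine the box pose from this view.

```bash
python3 - <<'E'
from h import *
z=np.load('pics/w0.npz');W=world(z['d'],z)
def u(px):
    p=W[px[1],px[0]];return np.round(1000*np.r_[(p[:2]-O)@UR,p[2]],1)
for n,px in dict(hL=(196,132),hR=(365,131),slotT=(252,164),slotcL=(246,192),slotcR=(258,192),needle=(322,246),tab=(348,235),tab2=(356,240),panel=(220,160)).items():print(n,px,u(px),z['p'][px[1],px[0]])
for c in((-.065,.095),(.065,.095),(-.02,.068),(-.02,.012)):
    X=np.r_[U2W(*c),.06];q=z['K']@(z['R']@X+z['t']);print(c,np.round(q[:2]/q[2],1))
# panel edges
U=(W[...,:2]-O)@UR*1000;m=(abs(W[...,2]-.06)<.004)&(abs(U[...,0])<90)&(abs(U[...,1])<110)
P=U[m];print('x edges',np.percentile(P[P[:,1]>60][:,0],[1,99]),'y max',np.percentile(P[:,1],99.8),'z',np.median(W[...,2][m]))
for ys in(20,85):
    q=P[abs(P[:,1]-ys)<4];print(ys,q[:,0].min(),q[:,0].max())
for xs in(-50,0,50):
    q=P[abs(P[:,0]-xs)<4];print(xs,q[:,1].max())
E
```

```text
hL (196, 132) [-53.7  88.2  59.6] [138 149 156]
hR (365, 131) [60.1 88.9 61.1] [137 147 154]
slotT (252, 164) [-15.8  64.4  53.2] [16 18 12]
slotcL (246, 192) [-20.   47.2  65.2] [17 19 20]
slotcR (258, 192) [-10.3  27.4   5.3] [64 65 66]
needle (322, 246) [39.3 -2.6 50.3] [74 71 66]
tab (348, 235) [48.8 22.  81.8] [56 57 56]
tab2 (356, 240) [52.4 21.3 87.8] [124 128 133]
panel (220, 160) [-38.2  68.5  58.4] [ 99 108 110]
(-0.065, 0.095) [178.5 121.9]
(0.065, 0.095) [372.7 121.5]
(-0.02, 0.068) [246.  161.2]
(-0.02, 0.012) [246.4 234.6]
x edges [-60.37190037  67.09838931] y max 96.10813921724584 z 0.05930004631826713
20 -61.699954537962014 68.44809381471052
85 -61.79556377328806 68.47401425916829
-50 96.1837190763335
0 96.16624746874497
50 96.30136380844128
```

{"fn": "play_rows", "kwargs": {"rows": "0 0 0.015 0; -0.001 0 0.015 0; 0 0 0.013 0; 0 0 0 0; 0 0 0 0"}}

```text
clock: 3.25
tool_pos: [0.4918, 0.0082, 0.0802]
eef_rot: [2.485, 1.921, 0.001]
contact_force: [0.1, 0.5, -0.1]
opening: 0.0003
gripper_force: 0.0
```

```bash
python3 - <<'E'
from h import *
st(-18.5,34,75)
for f in('w0','top0','side0'):
    z=np.load(f'pics/{f}.npz');W=world(z['d'],z);U=(W[...,:2]-O)@UR*1000
    m=(abs(U[...,0]+18.5)<4)&(U[...,1]>20)&(U[...,1]<60)&(W[...,2]<.085);print(f,np.round(np.sort(W[...,2][m]*1000)[-8:],1))
E
```

```text
t 3.25 unit mm [-17.4  34.7  80.2] F [ 0.1  0.5 -0.1] open 0.0003 yawerr -0.0017 tiltz [ 0.  0. -1.] j [ 0.27  0.42 -0.5   2.08  0.31  0.71 -0.68]
shift mm [-0.7 -1.1  5.2]
w0 [66.7 66.7 66.9 67.  67.  67.1 67.2 67.3]
top0 [66.8 66.9 66.9 67.  67.2 67.2 67.7 68. ]
side0 [65.7 65.7 65.9 66.  66.1 66.8 66.9 67. ]
```

{"fn": "play_rows", "kwargs": {"rows": "0 0 0.005 0; 0 0 0.004 0; 0 0 0.002 0; 0 0 0 0; 0 0 0 0"}}

```text
clock: 3.75
tool_pos: [0.4915, 0.0083, 0.0687]
eef_rot: [-2.485, -1.922, 0.0]
contact_force: [-0.5, 0.1, 0.3]
opening: 0.0002
gripper_force: 0.0
```

{"fn": "play_rows", "kwargs": {"rows": "0 0 0.0005 0; 0 0 0.0005 0; 0 0 0 0; 0 0 0 0"}}

```text
clock: 4.15
tool_pos: [0.4915, 0.0083, 0.0677]
eef_rot: [2.485, 1.922, 0.0]
contact_force: [0.5, -0.1, 0.8]
opening: 0.0004
gripper_force: 0.0
```

{"fn": "play_rows", "kwargs": {"rows": "0 0 0.0005 0; 0 0 0.0005 0; 0 0 0 0; 0 0 0 0"}}

```text
clock: 4.55
tool_pos: [0.4914, 0.0083, 0.0666]
eef_rot: [-2.485, -1.922, 0.0]
contact_force: [0.3, 0.2, -0.5]
opening: 0.0006
gripper_force: 0.0
```

{"fn": "play_rows", "kwargs": {"rows": "0 0 0.0005 0; 0 0 0.0003 0; 0 0 0 0; 0 0 0 0"}}

```text
clock: 4.95
tool_pos: [0.4916, 0.0083, 0.066]
eef_rot: [2.485, 1.922, 0.0]
contact_force: [-0.7, -0.1, 1.8]
opening: 0.0005
gripper_force: 1.0
```

{"fn": "play_rows", "kwargs": {"rows": "0 0 0.0005 0; 0 0 0 0; 0 0 0 0"}}

```text
clock: 5.25
tool_pos: [0.4916, 0.0084, 0.0655]
eef_rot: [2.485, 1.922, 0.0]
contact_force: [-0.3, -0.4, 4.8]
opening: 0.0005
gripper_force: 2.0
```

{"fn": "play_rows", "kwargs": {"rows": "0 0 0.0003 0; 0 0 0 0; 0.001 0 0 0; 0.0015 0 0 0; 0.0015 0 0 0; 0 0 0 0"}}

```text
clock: 5.85
tool_pos: [0.4924, 0.0115, 0.0652]
eef_rot: [2.485, 1.921, -0.001]
contact_force: [-0.9, -1.9, 4.9]
opening: 0.0005
gripper_force: 2.9
```

```bash
python3 - <<'E'
from h import *
st(-18.5,47,65)
p,d,m=snap('wrist','w1');cv2.imwrite('pics/w1v.png',cv2.resize(p[150:340,230:430,::-1],None,fx=3,fy=3))
E
```

```text
t 5.85 unit mm [-17.5  38.   65.2] F [-0.9 -1.9  4.9] open 0.0005 yawerr -0.0015 tiltz [-0.    -0.001 -1.   ] j [ 0.25  0.45 -0.49  2.09  0.33  0.68 -0.71]
shift mm [ 9.  -1.   0.2]
```

View pics/w1v.png

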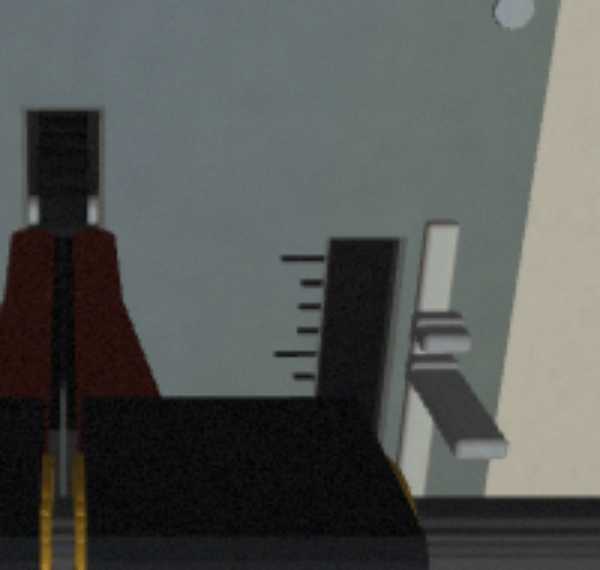

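Tangential force of about 2 N shows the wheel is being driven. I'll press slightly harder and finish the stroke.

{"fn": "play_rows", "kwargs": {"rows": "0.001 0 0.0003 0; 0.002 0 0 0; 0.002 0 0 0; 0.002 0 0 0; 0.002 0 0 0; 0 0 0 0"}}

```text
clock: 6.5
tool_pos: [0.4947, 0.0203, 0.065]
eef_rot: [2.485, 1.921, -0.001]
contact_force: [-1.8, -1.9, 6.3]
opening: 0.0004
gripper_force: 3.4
```

```bash
python3 - <<'E'
from h import *
st(-18.5,32,65)
p,d,m=snap('wrist','w2')
p2,_,_=snap('side','s2');cv2.imwrite('pics/c2.png',np.vstack([cv2.resize(p[180:340,280:430,::-1],(400,300)),cv2.resize(p2[185:285,225:325,::-1],(400,300))]))
E
```

```text
t 6.5 unit mm [-17.5  47.1  65. ] F [-1.8 -1.9  6.3] open 0.0004 yawerr -0.0013 tiltz [-0.    -0.001 -1.   ] j [ 0.23  0.45 -0.49  2.08  0.33  0.68 -0.73]
shift mm [-15.1  -1.   -0. ]
```

View pics/c2.png

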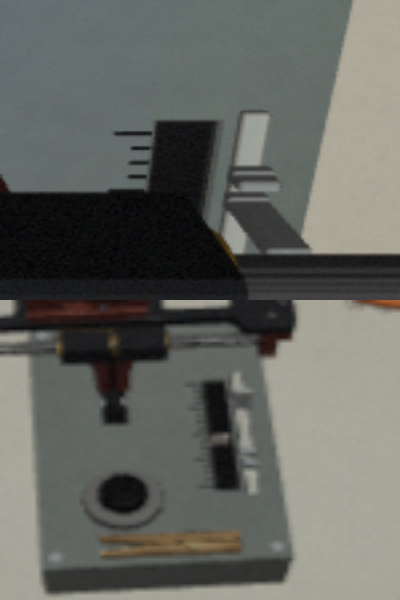

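The side camera sees the needle with the arm in place, so I'll measure the needle numerically from that view.

```bash
cat >> h.py <<'E'
def needle(f=None,save=None,verbose=True):
    if f: z=np.load(f'pics/{f}.npz');p,m=z['p'],z
    else: p,_,m=snap('side',save)
    ys=np.arange(-50,50.1,.25);xs=np.arange(33,39.1,1)
    # side-camera pose of the box: fitted from the side view itself
    Os=np.array([.4988,-.0291])
    X=np.array([[np.r_[UR@[x/1000,y/1000]+Os,.060] for y in ys] for x in xs]).reshape(-1,3)
    q=(X@np.array(m['R']).T+np.array(m['t']))@np.array(m['K']).T;q=q[:,:2]/q[:,2:]
    g=cv2.cvtColor(p,cv2.COLOR_RGB2GRAY).astype(np.float32)
    v=cv2.remap(g,q[:,0].astype(np.float32).reshape(len(xs),-1),q[:,1].astype(np.float32).reshape(len(xs),-1),cv2.INTER_LINEAR).mean(0)
    i=(abs(ys)<38);w=np.clip(v-np.median(v[i])-12,0,None)*i
    k=np.argmax(w);s=(abs(ys-ys[k])<4);c=(ys*w*s).sum()/(w*s).sum()
    th=(v[5]+np.median(v[i]))/2;dk=np.where(v<th)[0]
    if verbose:print('needle',round(c,2),'slot ends',ys[dk[0]],ys[dk[-1]],'mid',(ys[dk[0]]+ys[dk[-1]])/2)
    return c,v
E
python3 - <<'E'
from h import *
needle('side0');c,v=needle('s2');print(np.round(v[::8]))
E
```

```text
needle -6.75 slot ends -43.25 42.5 mid -0.375
needle -3.02 slot ends -43.25 42.5 mid -0.375
[ 97.  96.  93.  67.  30.  17.  18.  18.  17.  17.  17.  16.  16.  13.
  14.  17.  17.  17.  16.  17.  34.  60.  81.  93.  93.  62.  26.  15.
  15.  16.  16.  18.  16.  18.  17.  16.  16.  15.  16.  16.  15.  16.
  17.  16.  17.  27.  48.  80.  95. 100. 100.]
```

{"fn": "play_rows", "kwargs": {"rows": "0 0 -0.003 0; -0.006 -0.001 -0.001 0; -0.006 0 0 0; -0.004 0 0.001 0; 0 0 0.0025 0; 0 0 0 0; 0 0 0.0005 0; 0 0 0 0"}}

```text
clock: 7.4
tool_pos: [0.4896, 0.005, 0.0649]
eef_rot: [2.485, 1.921, -0.002]
contact_force: [-1.6, -2.3, 6.2]
opening: 0.0006
gripper_force: 3.2
```

{"fn": "play_rows", "kwargs": {"rows": "0.001 0 0 0; 0.002 0 0 0; 0.002 0 0 0; 0.002 0 0 0; 0.002 0 0 0; 0.002 0 0 0; 0.002 0 0 0; 0.002 0 0 0; 0.001 0 0 0; 0 0 0 0"}}

```text
clock: 8.4
tool_pos: [0.4938, 0.0209, 0.065]
eef_rot: [2.485, 1.922, -0.001]
contact_force: [-2.5, -2.0, 6.1]
opening: 0.0002
gripper_force: 3.3
```

{"fn": "play_rows", "kwargs": {"rows": "0 0 -0.003 0; -0.006 0 -0.001 0; -0.006 0 0 0; -0.004 0 0.001 0; 0 0 0.0025 0; 0 0 0 0; 0 0 0.0005 0; 0 0 0 0"}}

```text
clock: 9.2
tool_pos: [0.4897, 0.005, 0.0649]
eef_rot: [2.485, 1.921, -0.001]
contact_force: [-2.1, -2.6, 6.9]
opening: 0.0009
gripper_force: 3.2
```

```bash
python3 - <<'E'
from h import *
st(-18.5,32,65);needle(save='s3')
E
```

```text
t 9.2 unit mm [-18.6  31.   64.9] F [-2.1 -2.6  6.9] open 0.0009 yawerr -0.0015 tiltz [-0.    -0.001 -1.   ] j [ 0.26  0.45 -0.49  2.09  0.33  0.68 -0.7 ]
shift mm [ 1.   0.1 -0.1]
needle 2.71 slot ends -43.25 42.25 mid -0.5
```

{"fn": "play_rows", "kwargs": {"rows": "0.001 0 0 0; 0.002 0 0 0; 0.002 0 0 0; 0.002 0 0 0; 0.002 0 0 0; 0.002 0 0 0; 0.002 0 0 0; 0.002 0 0 0; 0.001 0 0 0; 0 0 0 0"}}

```text
clock: 10.25
tool_pos: [0.4938, 0.021, 0.065]
eef_rot: [2.485, 1.922, -0.001]
contact_force: [-1.7, -1.2, 6.1]
opening: 0.0006
gripper_force: 3.2
```

{"fn": "play_rows", "kwargs": {"rows": "0 0 -0.003 0; -0.006 0 -0.001 0; -0.006 0 0 0; -0.004 0 0.001 0; 0 0 0.0025 0; 0 0 0 0; 0 0 0.0005 0; 0 0 0 0"}}

```text
clock: 11.05
tool_pos: [0.4897, 0.005, 0.0649]
eef_rot: [2.485, 1.921, -0.001]
contact_force: [-2.5, -2.9, 6.6]
opening: 0.0003
gripper_force: 3.2
```

{"fn": "play_rows", "kwargs": {"rows": "0.001 0 0 0; 0.002 0 0 0; 0.002 0 0 0; 0.002 0 0 0; 0.002 0 0 0; 0.002 0 0 0; 0.001 0 0 0; 0 0 0 0; 0 0 -0.003 0; -0.012 0 -0.02 0; 0 0 -0.02 0; 0 0 0 0"}}

```text
clock: 12.25
tool_pos: [0.4914, 0.0059, 0.1097]
eef_rot: [2.484, 1.92, 0.005]
contact_force: [0.9, 0.4, -0.2]
opening: 0.0008
gripper_force: 0.0
```

```bash
python3 - <<'E'
from h import *
st(-18.5,32,70);needle(save='s4')
p,d,m=snap('wrist','w4');t,_,_=snap('top','t4')
cv2.imwrite('pics/c4.png',np.vstack([cv2.resize(p[150:330,270:420,::-1],(500,600))]))
E
```

```text
t 12.25 unit mm [-17.2  32.4 109.7] F [ 0.9  0.4 -0.2] open 0.0008 yawerr -0.0014 tiltz [ 0.004  0.    -1.   ] j [ 0.3   0.37 -0.52  2.06  0.27  0.76 -0.64]
shift mm [-0.4 -1.5 39.7]
needle 14.55 slot ends -43.25 42.5 mid -0.375
```

View pics/c4.png

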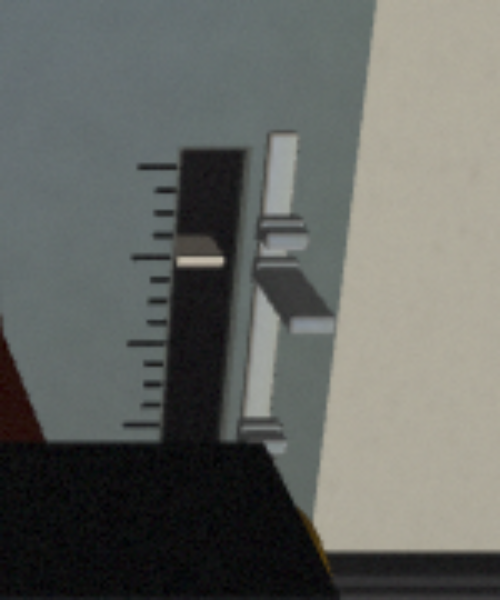

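The wrist view shows the needle's white top at crop row 261, the tall tab's top at (312,325) and the short tab's top (+28) at (285,238). Next I'll measure against these tabs, whose positions are known.

```bash
python3 - <<'E'
from h import *
z=np.load('pics/w4.npz');W=world(z['d'],z);p=z['p'];K,R,t=z['K'],z['R'],z['t']
C=-R.T@t
def ray(c,r,h):
    c=270+c*.3;r=150+r*.3
    d=R.T@np.linalg.solve(K,[c,r,1]);X=C+d*(h-C[2])/d[2];return np.round(1000*((X[:2]-O)@UR),2)
print('cam unit',(C[:2]-O)@UR,C[2])
print('short28',ray(285,238,.071),'tall',ray(312,325,.089),'slotend',ray(212,149,.060))
for r in(167,258,343,425):print('tick',r,ray(155,r,.060))
for h in(.057,.059,.060,.061):print('needle',h,ray(200,261,h))
print('needle z',np.round(1000*W[226:232,326:334,2],0))
g=cv2.cvtColor(p,cv2.COLOR_RGB2GRAY)
print(g[218:234,330],g[240:252,363])
E
```

```text
cam unit [-0.01740344  0.11600717] 0.26993340842515695
short28 [51.77 30.17] tall [52.14 20.66] slotend [38.98 44.88]
tick 167 [27.72 41.04]
tick 258 [28.95 20.93]
tick 343 [30.15  1.13]
tick 425 [ 31.38 -18.97]
needle 0.057 [39.17 18.88]
needle 0.059 [38.64 19.79]
needle 0.06 [38.37 20.24]
needle 0.061 [38.11 20.7 ]
needle z [[54. 54. 54. 54. 54. 54. 54. 54.]
 [55. 54. 56. 56. 55. 54. 55. 55.]
 [56. 56. 56. 56. 56. 56. 56. 54.]
 [55. 56. 55. 55. 54. 55. 55. 55.]
 [35. 34. 34. 34. 34. 34. 35.  6.]
 [35. 35. 35. 34. 36. 36. 34.  7.]]
[ 21  27  42  66  74  72  69  74  62 180 186 137  51  22  26  22] [ 56  59  58  59  64 112 135 145 144 137 106 105]
```

Allowing for parallax, the needle is at about 17.4, so it needs about 1.6 mm more, which is 4.5 mm of rim travel. I'll make a short stroke, then check from a point with no parallax.

{"fn": "play_rows", "kwargs": {"rows": "0.0055 -0.001 0.015 0; 0 0 0.015 0; 0 0 0.01 0; 0 0 0 0; 0 0 0 0"}}

```text
clock: 12.9
tool_pos: [0.4899, 0.0114, 0.0675]
eef_rot: [-2.484, -1.922, 0.001]
contact_force: [-0.5, 0.5, 0.7]
opening: 0.0003
gripper_force: 0.0
```

```bash
python3 - <<'E'
from h import *
st(-18.5,38,64.9)
E
```

```text
t 12.9 unit mm [-20.   37.2  67.5] F [-0.5  0.5  0.7] open 0.0003 yawerr -0.0007 tiltz [-0.001  0.    -1.   ] j [ 0.26  0.44 -0.49  2.09  0.33  0.68 -0.71]
shift mm [0.8 1.5 2.5]
```

{"fn": "play_rows", "kwargs": {"rows": "0 0 0.002 0; 0 0 0.0005 0; 0 0 0 0; 0.001 0 0 0; 0.0015 0 0 0; 0.0015 0 0 0; 0.0005 0 0 0; 0 0 0 0; 0 0 0 0"}}

```text
clock: 13.8
tool_pos: [0.4915, 0.0155, 0.0654]
eef_rot: [2.485, 1.922, 0.0]
contact_force: [-1.0, -2.4, 4.8]
opening: 0.0005
gripper_force: 2.5
```

{"fn": "play_rows", "kwargs": {"rows": "0 0 -0.003 0; 0 0 -0.02 0; -0.03 0 -0.02 0; -0.03 0 0 0; -0.04 0 0 0; -0.009 0 0 0; 0 0 0 0; 0 0 0 0; 0 0 0 0"}}

```text
clock: 14.7
tool_pos: [0.4644, -0.0881, 0.1083]
eef_rot: [-2.482, -1.925, -0.001]
contact_force: [0.2, 0.5, 0.2]
opening: 0.0005
gripper_force: 0.0
```

```bash
python3 - <<'E'
from h import *
st(-20,-50,100);needle(save='s5')
p,d,m=snap('wrist','w5')
R,t=np.array(m['R']),np.array(m['t']);C=-R.T@t;print('cam unit',(C[:2]-O)@UR*1000,C[2])
X=np.r_[U2W(.042,.019),.06];q=np.array(m['K'])@(R@X+t);q=q[:2]/q[2];print(q)
c,r=np.round(q).astype(int);c0,r0=max(c-60,0),max(r-60,0);print('crop origin',c0,r0)
cv2.imwrite('pics/c5.png',cv2.resize(p[r0:r0+120,c0:c0+120,::-1],None,fx=5,fy=5,interpolation=0))
E
```

```text
t 14.7 unit mm [-19.8 -65.4 108.3] F [0.2 0.5 0.2] open 0.0005 yawerr 0.0016 tiltz [ 0.     0.001 -1.   ] j [ 0.49  0.35 -0.51  2.1   0.24  0.74 -0.43]
shift mm [15.4 -0.2  8.3]
needle -29.29 slot ends -43.5 50.0 mid 3.25
cam unit [-19.15255687  18.35885028] 0.2696711593463704
[351.50309329  82.82264523]
crop origin 292 23
```

View pics/c5.png

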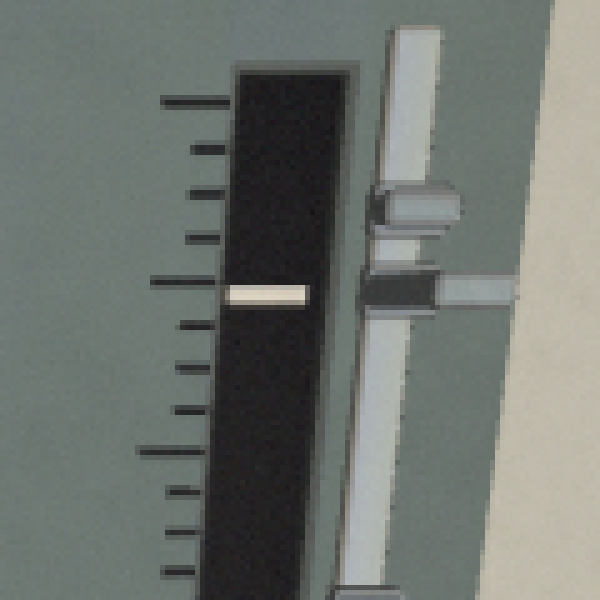

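From directly above, the needle is at crop row 295 and the tall tab's centre at row 290. The needle is at about 18.45, so I'll nudge it +0.5 mm.

{"fn": "play_rows", "kwargs": {"rows": "0.035 0 0 0; 0.035 0 0 0; 0.035 0 0 0; 0 0 0.02 0; 0 0 0.015 0; 0 0 0.005 0; 0 0 0 0; 0 0 0 0; 0 0 0 0"}}

```text
clock: 15.7
tool_pos: [0.4908, 0.0117, 0.069]
eef_rot: [2.485, 1.921, 0.002]
contact_force: [1.4, 0.3, 0.5]
opening: 0.0005
gripper_force: 0.0
```

```bash
python3 - <<'E'
from h import *
st(-18.5,40,64.9)
E
```

```text
t 15.7 unit mm [-19.1  37.8  69. ] F [1.4 0.3 0.5] open 0.0005 yawerr -0.0013 tiltz [ 0.001  0.    -1.   ] j [ 0.26  0.44 -0.5   2.09  0.33  0.68 -0.71]
shift mm [2.2 0.6 4.1]
```

{"fn": "play_rows", "kwargs": {"rows": "0 0 0.002 0; 0 0 0.0015 0; 0 0 0.0005 0; 0 0 0 0; 0.0005 0 0 0; 0.0005 0 0 0; 0.0007 0 0 0; 0 0 0 0; 0 0 0 0"}}

```text
clock: 16.6
tool_pos: [0.4912, 0.0126, 0.0649]
eef_rot: [2.485, 1.92, -0.0]
contact_force: [-1.3, -2.5, 8.1]
opening: 0.0004
gripper_force: 3.6
```

{"fn": "play_rows", "kwargs": {"rows": "0 0 -0.003 0; 0 0 -0.02 0; -0.03 0 -0.018 0; -0.03 0 0 0; -0.035 0 0 0; -0.01 0 0 0; 0 0 0 0; 0 0 0 0; 0 0 0 0"}}

```text
clock: 17.5
tool_pos: [0.4648, -0.0866, 0.1053]
eef_rot: [-2.482, -1.925, -0.001]
contact_force: [-0.4, 0.5, -0.6]
opening: 0.0004
gripper_force: 0.0
```

```bash
python3 - <<'E'
from h import *
st(-19,-50,85)
p,d,m=snap('wrist','w6')
R,t=np.array(m['R']),np.array(m['t']);C=-R.T@t;print('cam unit',(C[:2]-O)@UR*1000,C[2])
q=np.array(m['K'])@(R@np.r_[U2W(.042,.019),.06]+t);q=q[:2]/q[2]
c,r=np.round(q).astype(int);c0,r0=max(c-60,0),max(r-60,0);print('crop origin',c0,r0)
cv2.imwrite('pics/c6.png',cv2.resize(p[r0:r0+120,c0:c0+120,::-1],None,fx=5,fy=5,interpolation=0))
z=np.load('pics/w6.npz');W=world(z['d'],z);U=(W[...,:2]-O)@UR*1000
b=(abs(U[...,0]+20)<8)&(abs(U[...,1]+50)<8);print('button z',np.median(W[...,2][b]) if b.any() else None)
z=np.load('pics/top0.npz');W=world(z['d'],z);U=(W[...,:2]-O)@UR*1000
b=(abs(U[...,0]+20)<8)&(abs(U[...,1]+50)<8);print('button z top',np.median(W[...,2][b]))
b=(abs(U[...,0]+20)<25)&(abs(U[...,1]+50)<25)&(W[...,2]>.065);print('housing ctr',U[b].mean(0),np.round(np.percentile(W[...,2][b],[5,50,95]),3))
E
```

```text
t 17.5 unit mm [-19.7 -63.8 105.3] F [-0.4  0.5 -0.6] open 0.0004 yawerr 0.0014 tiltz [ 0.     0.001 -1.   ] j [ 0.49  0.35 -0.51  2.11  0.25  0.74 -0.44]
shift mm [13.8  0.7 20.3]
cam unit [-19.08082196  20.05302928] 0.26673787310520314
crop origin 292 26
button z 0.13863257125292894
button z top 0.0837838193870476
housing ctr [-19.87044273 -49.35196661] [0.068 0.074 0.086]
```

View pics/c6.png

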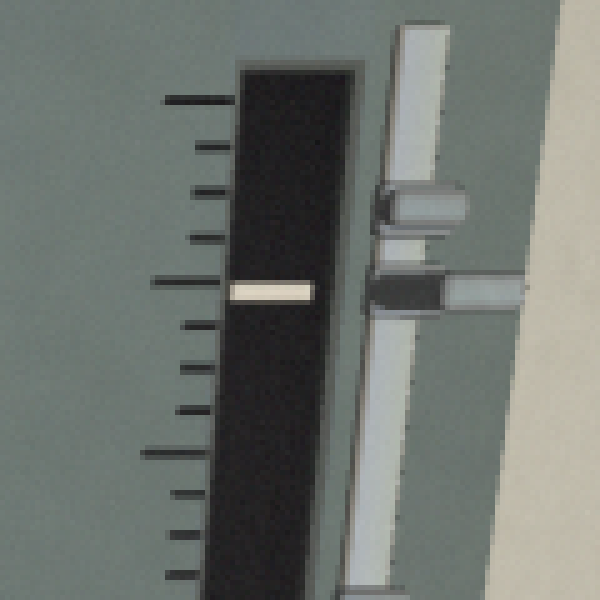

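Needle and tall tab are now in line (rows about 290 and 291). Next is the start button.

{"fn": "play_rows", "kwargs": {"rows": "0.014 0 0 0; 0 0 0.015 0; 0 0 0.003 0; 0 0 0 0; 0 0 0 0"}}

```text
clock: 18.05
tool_pos: [0.468, -0.0745, 0.0875]
eef_rot: [-2.485, -1.923, -0.0]
contact_force: [-1.2, -0.0, -0.0]
opening: 0.0005
gripper_force: 0.0
```

{"fn": "play_rows", "kwargs": {"rows": "0 0 0.002 0; 0 0 0.002 0; 0 0 0.002 0; 0 0 0 0; 0 0 0 0"}}

```text
clock: 18.55
tool_pos: [0.4682, -0.0749, 0.0815]
eef_rot: [2.485, 1.922, 0.001]
contact_force: [-0.0, 0.5, 2.5]
opening: 0.0005
gripper_force: 1.6
```

{"fn": "play_rows", "kwargs": {"rows": "0 0 0.001 0; 0 0 0.001 0; 0 0 0.001 0; 0 0 0 0; 0 0 0 0"}}

```text
clock: 19.05
tool_pos: [0.4682, -0.0748, 0.0784]
eef_rot: [2.484, 1.922, 0.001]
contact_force: [-0.1, -0.3, 4.8]
opening: 0.0006
gripper_force: 2.4
```

{"fn": "play_rows", "kwargs": {"rows": "0 0 0.0007 0; 0 0 0.0005 0; 0 0 0 0; 0 0 0 0"}}

```text
clock: 19.45
tool_pos: [0.4682, -0.0749, 0.0772]
eef_rot: [2.485, 1.922, 0.001]
contact_force: [0.0, -1.4, 5.2]
opening: 0.0005
gripper_force: 2.7
```

{"fn": "play_rows", "kwargs": {"rows": "0 0 0.0005 0; 0 0 0.0005 0; 0 0 0 0; 0 0 0 0"}}

```text
clock: 19.85
tool_pos: [0.4682, -0.0749, 0.0764]
eef_rot: [2.485, 1.922, 0.001]
contact_force: [-0.4, -0.8, 7.7]
opening: 0.0004
gripper_force: 3.7
```

{"fn": "play_rows", "kwargs": {"rows": "0 0 0.0003 0; 0 0 0 0; 0 0 0 0"}}

```text
clock: 20.15
tool_pos: [0.4682, -0.0749, 0.0763]
eef_rot: [2.484, 1.922, 0.0]
contact_force: [-0.7, -0.5, 10.3]
opening: 0.0005
gripper_force: 5.3
```

It has bottomed: force rises with no further travel. One small extra press, then release and retreat.

{"fn": "play_rows", "kwargs": {"rows": "0 0 0.0003 0; 0 0 0 0; 0 0 0 0"}}

```text
clock: 20.45
tool_pos: [0.4682, -0.0749, 0.0762]
eef_rot: [2.484, 1.921, 0.0]
contact_force: [-1.9, -0.9, 13.7]
opening: 0.0006
gripper_force: 6.8
```

{"fn": "play_rows", "kwargs": {"rows": "0 0 -0.003 0; 0 0 -0.006 0; 0 0 -0.02 0; -0.014 0 0 0; 0 0 0 0; 0 0 0 0; 0 0 0 0"}}

```text
clock: 21.15
tool_pos: [0.4637, -0.0876, 0.1039]
eef_rot: [-2.483, -1.922, 0.001]
contact_force: [-0.9, 0.5, 0.2]
opening: 0.0008
gripper_force: 0.0
```

```bash
python3 - <<'E'
from h import *
st(-19,-50,85)
p,d,m=snap('wrist','w7')
R,t=np.array(m['R']),np.array(m['t']);C=-R.T@t;print('cam unit',(C[:2]-O)@UR*1000)
z6=np.load('pics/w6.npz')
def rows(p,c):
    g=cv2.cvtColor(p,cv2.COLOR_RGB2GRAY).astype(float)[60:110,c-3:c+4].mean(1);w=np.clip(g-60,0,None);i=np.argmax(g);s=slice(i-4,i+5);return (np.arange(60,110)[s]*w[s]).sum()/w[s].sum()
def tick(p,c):
    g=cv2.cvtColor(p,cv2.COLOR_RGB2GRAY).astype(float)[75:90,c-2:c+3].mean(1);w=np.clip(g.max()-15-g,0,None);return (np.arange(75,90)*w).sum()/w.sum()
print('before',rows(z6['p'],346),tick(z6['p'],326),'after',rows(p,346),tick(p,326))
E
```

```text
t 21.15 unit mm [-20.5 -65.1 103.9] F [-0.9  0.5  0.2] open 0.0008 yawerr -0.0006 tiltz [-0.001  0.001 -1.   ] j [ 0.49  0.36 -0.51  2.11  0.25  0.74 -0.44]
shift mm [15.1  1.5 18.9]
cam unit [-19.44118778  18.83860494]
before 83.81934203062961 81.88612836438924 after 81.26745213549339 79.48979591836735
```

The needle-to-tick offset is essentially unchanged (1.93 px before, 1.78 px after), so the needle is still at the tab.

```bash
python3 -c "
from cell import bot
print(bot.sign_off())"
```

```text
the job is handed in; nothing more can be done
None
```

The needle stands in line with the tall tab (about +19 mm), the start button was then pressed fully and let go, and the job was handed in at about 21 s; the highest forces I read were about 8 N on the wheel and 14 N on the button.

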